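Put the green seed tin away behind the rack's sprung flap

ROBOT

A 6-joint arm with a two-finger parallel gripper is mounted at the origin on the work surface. World frame = base frame: x ahead of the robot, y to its left, z up, the work surface at z = 0. Lengths are in m, angles in rad, forces in N, time in s.
With the tool pointing down it reaches from about 0.3 to 0.775 m from the base axis. Payload 14.6 kg.
Tool frame: the origin (TCP) lies at the very end of the fingers, on their centre line; the grasp point (between the pads) lies 19 mm behind it (ctrl.hold_point_z is the z of the grasp point in the tool frame, in m); z points along the fingers, y is the direction in which the jaws open and shut (so a half turn about z gives the same grasp; the last joint's range is limited). The gripper opens to 94 mm and grips with 3 to 60 N. Pads are 16 mm wide; open, the fingers measure 119 mm over their backs; the gripper's body (75 mm by 177 mm) begins 78 mm behind the grasp point.
Start: joints at [1.089, 0.3, 1.521, -0, 1.321, -0.067], TCP at [0.222, 0.503, 0.205] pointing down, gripper open.
Joint ranges: [-3.03, 3.03], [-0.79, 2.21], [0.23, 2.52], [-1.04, 4.18], [0, 3.07], [-2.55, 2.55]. Speed limits (rad/s): [2.22, 2.22, 2.57, 3.14, 3.14, 3.14].

INTERFACE

Orientations are given as [roll, pitch, yaw] about the fixed x, y, z axes, in that order (R = Rz(yaw) Ry(pitch) Rx(roll)).
In Python, from station import ctrl, cams, hand_in gives the robot as it stands.
- The arm moves only by the tool servo_tool, never from a script. Its argument "rows" is a list of rows, each a list of 7 numbers: the shift along the world's x, y, z in m, then the turn, a rotation vector about the world's x, y, z in rad, then the gripper command: -1 is shut, 1 is fully open, values between are in proportion. A call has exactly 8 rows; each row is the pose to reach, as a shift and turn from the pose measured when the call began; what a row does not reach only later rows make up. A row lasts 1/12 s, in which the tool goes at most 41.7 mm and 7.16 degrees, less where a joint would pass 70% of its speed; a pose out of reach is approached as far as the arm can. A call with a gripper value outside its range is refused whole. The fingers move at their own pace and stop on an object; "newtons" is the grip in N (left out, the last holds). Time passes only in rows, so rows that repeat a pose let the fingers close, or fill a call up. It gives the time, the measured TCP pose, the force and the opening at its end, in the units of the state.
- ctrl.get_obs(): the state, without advancing time (a new reading comes with each control period).
- cams.camera(name): name is "scene" or "top"; returns a dict with "image" (480x640x3 uint8, red, green, blue), "depth" (480x640 float32, m along the optical axis (not along the pixel's ray), 0 where there is no reading), "fx", "fy", "cx", "cy" (pixels), "rvec" (rotation vector, rad) and "tvec" (3), from world to camera coordinates, as OpenCV has them. Camera axes: x right, y down, z forward; pixel columns grow to the right and rows downward; lengths in m; the calibration is good to about 2 mm. A picture is of the moment at which its call begins.
- hand_in(): hands the job in, once; it reports no verdict.
Trained networks look in a picture, given as the dict that the camera call returned (one of the last four; its "shot" number tells which), for a name from the list of things; names that differ only in an ending like _2 or _b are one class to them, and where a whole thing is asked for, a point or a joint stands for the part that bears it (a point fixed in the world has none). Each returns a list of dicts, best first, with "p" (0 to 1); they miss things now and then, are a little off and sometimes report something else, mostly with a low value. They report only what shows in the picture. A call takes as long as a camera call. They do not tell look-alikes from the thing itself.
- cams.spot_in(picture, name): "box" ([left, top, right, bottom] as shares, 0 to 1, of the picture: columns of its width, rows of its height, round what is visible of it).
- cams.place_of(picture, name): "at" ([column, row] as shares, 0 to 1, of the picture: columns of its width, rows of its height: a listed point, or the origin of a listed thing).
The state is a dict: "time_s": time; "qpos": joint angles; "joint_vel": joint speeds; "tau": joint torques, N m; "ee_pos": TCP position; "eef_rot": TCP orientation; "force": force on the tool from outside, world axes, zero at the start; "moment": the same for the moment, N m; "grip_width": finger opening in m.
Only numpy, scipy, OpenCV 4.12 (cv2) and the standard library are available. Lean on these libraries where they do the work, as an engineer would, in place of code of your own. Each camera call takes 0.05 s, during which the arm holds its last target.

TASK

Put the green seed tin away in the keeper rack: stand it on the open end of the rack's board, slide it upright through the sprung yellow flap and on along the lane until you feel it meet the sprung rubber pad at the far end, and press the pad back gently, by 2 or 3 millimetres and no more. Then let go, so that the tin stays standing against the pad with the flap shut behind it. Leave everything else on the counter where it is.

Things in the scene. Friction and masses are not known exactly. Their poses are not given: they have to be found in the camera images.
- green_tin: Green round tin, 60 mm across and 60 mm tall, about 0.2 to 0.4 kg, loose on the counter. On its lid stands a light wooden handle on the tin's axis: a stem 16 mm across from 60 to 84 mm, then a round grip 28 mm across from 84 to 114 mm above the tin's underside. Origin: centre of the underside; z up its axis.
- green_tin_handle (a point): Middle of the green tin's wooden grip, on its axis, 99 mm above the tin's underside: the place to hold it from above.
- red_tin: The same tin in red with the same handle; not wanted, leave it. Origin: centre of the underside.
- rack: Keeper rack fixed to the counter. Origin: on the counter under the middle of the flap's doorway; x points along the lane, inwards from doorway to end stop; y to its left; z up. Plywood board 8 mm thick, 110 mm wide, from x = -100 to 290 mm. Lane walls 86 mm apart, to 42 mm high, from x = 5 to 270. Nothing of it stands higher than 82 mm.
- open_end (a point): Top of the board (8 mm above the counter) on the lane's middle line, 55 mm outside the doorway (rack x = -55): the place to stand the tin before pushing. Low flared guides (tops 28 mm high) stand 100 mm or more apart on both sides.
- doorway (a point): Top of the board in the middle of the doorway (rack x = 0, 8 mm above the counter). The two posts stand 94 mm apart, 80 mm high.
- rod_slot (a point): Point on the lane's middle line at rack x = 120 mm, 82 mm above the counter. Two steel guard rods run along the lane from x = 0 to 265 at y = -24 and +24 mm, 76 to 82 mm above the counter. A tin standing on the board (lid at 68 mm) passes under them, its handle rising through the slot with the grip (92 to 122 mm) wholly above the rods. It cannot be put in from above.
- flap (a joint): Yellow sprung flap in the doorway, 78 mm wide, 4 mm thick, 14 to 58 mm above the counter, hinged upright at rack x = 0, y = +44 mm. 0 = shut; grows (rad, to 1.5) as it swings inwards, the only way it opens. Its spring (0.09 N m shut, 0.25 wide open) pushes 2 to 5 N on the tin and shuts it once the tin's axis is at rack x = 105 mm or more.
- flap_edge (a point): Top of the flap's free edge, 78 mm from its hinge line.
- end_stop: Grey block at the lane's far end, 24 mm long, 70 wide, 58 tall; origin under its middle, on the board at rack x = 258 mm. On its lane side it carries a carriage with a sprung black rubber pad, 56 mm wide, 17 to 59 mm above the counter. The pad gives 1 mm for each 3 N, no preload, 14 mm at most, damped (push slowly); 4 N or more for a moment seats the tin, over 13 N (4 mm) is too hard.
- pad_zone (a point): Middle of the zone in which the pad's face may stand, NOT the pad itself (rack x = 172 mm). The carriage is set differently each time and is not measured: the untouched pad's face is 142 to 202 mm from the doorway along rack x, so the tin's axis is at 112 to 172 mm when it first touches. Feel for it.
- mug: White ceramic mug with pencils, 82 mm across, 95 mm tall, pencils to 185 mm; leave it. Origin: centre of the underside.
- clip: Blue spring clip, 70 mm long, flat on the counter; leave it.
- set_square: Steel set square, 160 by 146 mm, flat on the counter; leave it.
- spirit_level: Aluminium spirit level, 400 mm long, 50 mm tall, standing on its edge; leave it.
- seed_tray: Green plastic seed tray, 200 by 280 by 55 mm; leave it.
Mind the look-alikes: they are no part of the job. What is meant by the green_tin is not blue or pink, and is the smaller of those in its own colour.

How it is judged:
By the outcome, as a careful person would: the job done as asked, in the order asked, and still so for the second after the job is handed in, with the robot touching nothing.
It also fails if it takes over 67 s, if anything falls off the work surface, if the arm or the gripper's body presses on something with over 40 N, if the wrist force passes 120 N, or if a joint passes its speed limit or range.

## Working session

There is one attempt and no reset: what is moved stays moved. The work goes in short steps, Python scripts to look and compute and a tool call to move; the robot and the scene stay as the last step left them, time stands still between calls to the robot, and variables do not carry over. Pictures are saved under pics/ and viewed, and the job is handed in when it is done.

Besides the shell and the picture viewer there is one more tool, called after ">>>" by a JSON object that holds its "api" and its "payload", one argument or row to a line. servo_tool: Moves the arm, as the interface text tells. Its arguments: {"type":"object","properties":{"rows":{"type":"array"},"newtons":{"type":"number"}},"required":["rows"]}

```bash
mkdir -p pics; ls; cat > h.py <<'E'
import numpy as np, cv2
from station import ctrl, cams, hand_in
def save(p,n): cv2.imwrite('pics/'+n,cv2.cvtColor(p['image'],cv2.COLOR_RGB2BGR))
def world(p,u,v,d):
    R,_=cv2.Rodrigues(np.array(p['rvec'],float)); c=np.array([(u-p['cx'])/p['fx']*d,(v-p['cy'])/p['fy']*d,d])
    return R.T@(c-np.array(p['tvec'],float).ravel())
def onz(p,u,v,z):
    R,_=cv2.Rodrigues(np.array(p['rvec'],float)); t=np.array(p['tvec'],float).ravel()
    o=-R.T@t; r=R.T@np.array([(u-p['cx'])/p['fx'],(v-p['cy'])/p['fy'],1]); return o+r*(z-o[2])/r[2]
def proj(p,X):
    K=np.array([[p['fx'],0,p['cx']],[0,p['fy'],p['cy']],[0,0,1]]);return cv2.projectPoints(np.array(X,float).reshape(-1,1,3),np.array(p['rvec'],float),np.array(p['tvec'],float),K,None)[0].reshape(-1,2)
E
python3 - <<'E'
from h import *
import pickle
for n in('scene','top'):
    p=cams.camera(n); save(p,n+'1.png'); pickle.dump(p,open(n+'1.pkl','wb'))
    for k in['green_tin','green_tin_handle','red_tin','rack','open_end','doorway','rod_slot','flap_edge','end_stop','pad_zone']:
        print(n,k,[(np.round(np.array(d['at'])*[640,480]).tolist(),round(d['p'],2)) for d in cams.place_of(p,k)][:4])
print(ctrl.get_obs(), ctrl.hold_point_z)
E
```

```text
pics
scene green_tin [([193.0, 267.0], 0.97), ([167.0, 314.0], 0.95), ([202.0, 294.0], 0.89)]
scene green_tin_handle [([168.0, 325.0], 0.79), ([186.0, 229.0], 0.76), ([199.0, 266.0], 0.58)]
scene red_tin [([239.0, 336.0], 0.71), ([203.0, 295.0], 0.32)]
scene rack [([297.0, 276.0], 0.62)]
scene open_end [([274.0, 280.0], 0.98)]
scene doorway [([292.0, 272.0], 0.92)]
scene rod_slot [([327.0, 234.0], 0.9)]
scene flap_edge [([297.0, 265.0], 0.68)]
scene end_stop [([367.0, 236.0], 0.98)]
scene pad_zone []
top green_tin [([499.0, 257.0], 0.81), ([439.0, 299.0], 0.68), ([425.0, 347.0], 0.65), ([477.0, 313.0], 0.56)]
top green_tin_handle [([516.0, 256.0], 0.97), ([433.0, 349.0], 0.77), ([493.0, 314.0], 0.67), ([447.0, 303.0], 0.56)]
top red_tin [([440.0, 235.0], 0.97)]
top rack [([354.0, 260.0], 0.63)]
top open_end [([370.0, 268.0], 0.6), ([423.0, 172.0], 0.24)]
top doorway [([354.0, 262.0], 0.57)]
top rod_slot [([304.0, 247.0], 0.84)]
top flap_edge [([351.0, 259.0], 0.49), ([352.0, 244.0], 0.37), ([510.0, 206.0], 0.16)]
top end_stop [([254.0, 244.0], 0.9)]
top pad_zone [([287.0, 247.0], 0.62)]
{'time_s': 1.1, 'qpos': array([ 1.08939760e+00,  2.99873733e-01,  1.52099991e+00,  1.73665634e-05,
        1.32068918e+00, -6.65772912e-02]), 'joint_vel': array([ 8.67383005e-05, -3.78122428e-04,  6.34231145e-04,  1.03067303e-03,
       -1.00352508e-03,  9.35462723e-04]), 'tau': array([-1.34631250e-06, -5.31658387e+01, -3.52912939e+01,  7.08342483e-02,
        2.13630981e-02, -2.01988314e-05]), 'ee_pos': array([0.22164882, 0.50335383, 0.20546003]), 'eef_rot': array([ 3.14156177e+00, -1.48044890e-05,  2.72676692e+00]), 'force': array([ 0.43607608, -0.13222003, -0.04850176]), 'moment': array([ 0.04338714, -0.00045139, -0.06296731]), 'grip_width': 0.09376827050876116} -0.0188
```

View pics/scene1.png

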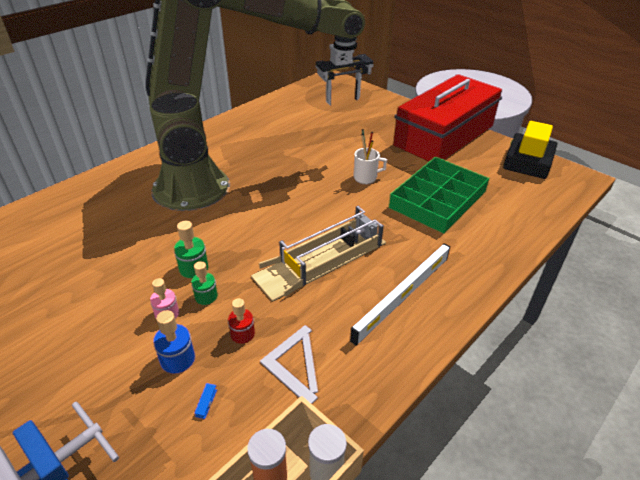

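View pics/top1.png

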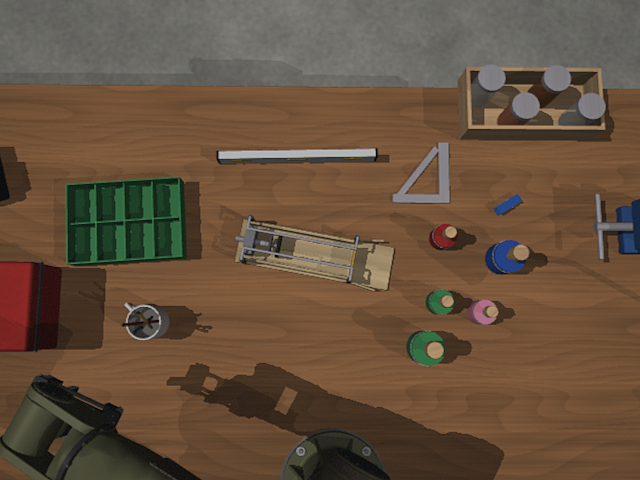

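Top view: there are two green tins, a small one at (440,302) and a larger one at (427,348). Blue is at (508,257), pink at (484,312) and red at (444,236). The small green one at (440,302), scene (204,285), fits "smaller of those in its own colour". I'll confirm it in a crop and measure.

```bash
python3 - <<'E'
from h import *
import pickle
T=pickle.load(open('top1.pkl','rb'));S=pickle.load(open('scene1.pkl','rb'))
a=cv2.resize(T['image'][210:380,390:540],None,fx=2.6,fy=2.6,interpolation=cv2.INTER_CUBIC)
b=cv2.resize(T['image'][200:305,225:405],None,fx=2.2,fy=4.2*0+2.2,interpolation=cv2.INTER_CUBIC)
H=max(a.shape[0],b.shape[0]);c=np.zeros((H,a.shape[1]+b.shape[1],3),np.uint8);c[:a.shape[0],:a.shape[1]]=a;c[:b.shape[0],a.shape[1]:]=b
save({'image':c},'crop1.png');print(c.shape)
for p,n in((T,'T'),(S,'S')):
    R,_=cv2.Rodrigues(np.array(p['rvec'],float));print(n,'cam',-R.T@np.ravel(p['tvec']),p['fx'])
    d=p['depth'];v,u=np.mgrid[0:480,0:640];
    rays=np.stack([(u-p['cx'])/p['fx']*d,(v-p['cy'])/p['fy']*d,d],-1).reshape(-1,3)
    W=((rays-np.ravel(p['tvec']))@R).reshape(480,640,3); W[d==0]=np.nan
    np.save(n+'W.npy',W)
    hsv=cv2.cvtColor(p['image'],cv2.COLOR_RGB2HSV)
    g=(hsv[...,0]>45)&(hsv[...,0]<85)&(hsv[...,1]>120)&(hsv[...,2]>40)
    box=(slice(280,325),slice(420,462)) if n=='T' else (slice(262,308),slice(188,220))
    m=np.zeros_like(g);m[box]=g[box]
    P=W[m];P=P[np.isfinite(P).all(1)];print('green',len(P),np.percentile(P,[2,50,98],axis=0).round(4))
    Q=W[box].reshape(-1,3)
    for lo,hi in((.04,.07),(.08,.118)):
        q=Q[(Q[:,2]>lo)&(Q[:,2]<hi)];print(lo,len(q),q.min(0).round(4),q.max(0).round(4),q.mean(0).round(4))
E
```

```text
(442, 786, 3)
T cam [0.3907386  0.05444147 1.46099858] 578.0832778168044
green 313 [[ 0.4107 -0.2865  0.0214]
 [ 0.4345 -0.2522  0.0608]
 [ 0.4614 -0.2326  0.0675]]
0.04 373 [ 0.406  -0.2915  0.0401] [ 0.4641 -0.2322  0.0687] [ 0.4346 -0.2555  0.0597]
0.08 127 [ 0.4216 -0.2746  0.087 ] [ 0.4477 -0.247   0.1178] [ 0.4348 -0.2597  0.1111]
S cam [ 1.25521394 -0.70196211  0.980047  ] 501.7930776132328
green 615 [[ 0.3519 -0.2934  0.0039]
 [ 0.4485 -0.2692  0.0404]
 [ 0.4655 -0.2359  0.0631]]
0.04 415 [ 0.3521 -0.2949  0.0404] [ 0.4668 -0.2347  0.0697] [ 0.4372 -0.2671  0.0565]
0.08 158 [ 0.4226 -0.2784  0.0837] [ 0.4519 -0.2502  0.1178] [ 0.4408 -0.2668  0.1056]
```

View pics/crop1.png

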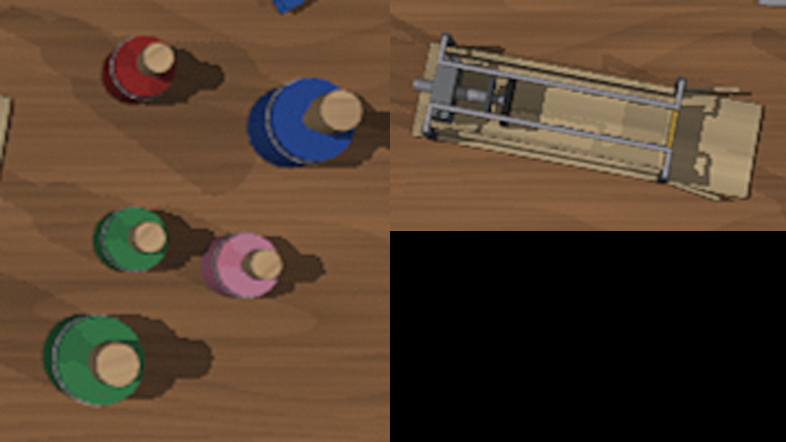

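Crop: the small green tin is at crop (133,238), clearly smaller than the green one at (100,360), so it is the target. Next I'll fit the rack pose.

```bash
python3 - <<'E'
from h import *
import pickle
T=pickle.load(open('top1.pkl','rb'));S=pickle.load(open('scene1.pkl','rb'))
for n,p,box in(('T',T,(slice(205,300),slice(228,402))),('S',S,(slice(200,302),slice(245,392)))):
    W=np.load(n+'W.npy')[box].reshape(-1,3); W=W[np.isfinite(W).all(1)]
    # net points
    pts={}
    for k,z in(('open_end',.008),('doorway',.008),('rod_slot',.082),('rack',0)):
        pts[k]=None
    q=W[(W[:,2]>.070)&(W[:,2]<.088)]
    print(n,'rodpts',len(q))
    # direction init
    th=np.deg2rad(9); 
    import itertools
    fin=W[(W[:,2]>.003)&(W[:,2]<.09)]
    # direction by PCA of rods
    c=q.mean(0);u,s,vt=np.linalg.svd((q-c)[:,:2],full_matrices=False);d=vt[0];
    if d[1]<0:d=-d
    for it in range(20):
        nn=np.array([-d[1],d[0]]);lat=(q[:,:2]-c[:2])@nn;al=(q[:,:2]-c[:2])@d
        mid=(np.median(lat[lat>lat.mean()])+np.median(lat[lat<lat.mean()]))/2
        A=np.abs(lat-mid);k=(A>18)&(A<30) if 0 else (A>.017)&(A<.030)
        M=np.c_[al[k],(lat[k]>mid)*1.,(lat[k]<=mid)*1.];sol=np.linalg.lstsq(M,lat[k],rcond=None)[0]
        d=d+sol[0]*nn;d/=np.linalg.norm(d)
    mid=(sol[1]+sol[2])/2
    print('dir',d,np.degrees(np.arctan2(d[1],d[0])),'gap',sol[1]-sol[2],k.sum())
    nn=np.array([-d[1],d[0]]);cc=c[:2]+mid*nn
    al=(q[:,:2]-cc)@d;lat=(q[:,:2]-cc)@nn
    print('hist al of rod pts',al.min(),al.max())
    m=np.abs(lat)<.03;
    po=np.abs(lat)>.035;print('posts al',np.sort(al[po]).round(3)[::3],'lat',lat[po].min(),lat[po].max())
    b=W[(W[:,2]>.004)&(W[:,2]<.013)];ab=(b[:,:2]-cc)@d;lb=(b[:,:2]-cc)@nn
    kk=np.abs(lb)<.04;print('board al',ab[kk].min(),ab[kk].max(),'lat',np.percentile(lb,[1,99]),'zmed',np.median(b[kk][:,2]))
    np.save(n+'rk.npy',np.r_[cc,d]); print('cc',cc)
    f=W[(W[:,2]>.02)&(W[:,2]<.056)];fa=(f[:,:2]-cc)@d;fl=(f[:,:2]-cc)@nn;k=np.abs(fl)<.03
    print(np.histogram(fa[k],bins=np.arange(-.2,.21,.01)))
E
```

```text
T rodpts 722
dir [0.18227551 0.9832475 ] 79.49766996479511 gap 0.04810961182868619 566
hist al of rod pts -0.14065760616579917 0.13467204181017922
posts al [-0.141 -0.14  -0.139 -0.139 -0.138 -0.138 -0.137 -0.137 -0.137 -0.136
 -0.136 -0.135 -0.135 -0.134 -0.134 -0.133 -0.133 -0.133 -0.132 -0.131
 -0.131  0.124  0.124  0.125  0.126  0.127  0.127  0.127  0.128  0.128
  0.129  0.129  0.129  0.13   0.13   0.13   0.131  0.131  0.132  0.132
  0.133  0.134] lat -0.05766860296448314 0.056952704512006715
board al -0.2707288692765292 0.18643359160941878 lat [-0.14182406  0.12097275] zmed 0.008445269275066452
cc [0.56280589 0.08677236]
(array([ 0,  0,  0,  0,  0,  0, 25,  0,  0,  0,  0,  0,  0,  0,  0,  0,  0,
        0,  0,  0,  0,  0,  0,  0, 21, 16, 34, 20, 24, 21, 28, 21,  0,  5,
       22, 20,  0,  0,  0,  0]), array([-2.00000000e-01, -1.90000000e-01, -1.80000000e-01, -1.70000000e-01,
       -1.60000000e-01, -1.50000000e-01, -1.40000000e-01, -1.30000000e-01,
       -1.20000000e-01, -1.10000000e-01, -1.00000000e-01, -9.00000000e-02,
       -8.00000000e-02, -7.00000000e-02, -6.00000000e-02,
[... 1403 characters left out ...]
       -1.60000000e-01, -1.50000000e-01, -1.40000000e-01, -1.30000000e-01,
       -1.20000000e-01, -1.10000000e-01, -1.00000000e-01, -9.00000000e-02,
       -8.00000000e-02, -7.00000000e-02, -6.00000000e-02, -5.00000000e-02,
       -4.00000000e-02, -3.00000000e-02, -2.00000000e-02, -1.00000000e-02,
        1.66533454e-16,  1.00000000e-02,  2.00000000e-02,  3.00000000e-02,
        4.00000000e-02,  5.00000000e-02,  6.00000000e-02,  7.00000000e-02,
        8.00000000e-02,  9.00000000e-02,  1.00000000e-01,  1.10000000e-01,
        1.20000000e-01,  1.30000000e-01,  1.40000000e-01,  1.50000000e-01,
        1.60000000e-01,  1.70000000e-01,  1.80000000e-01,  1.90000000e-01,
        2.00000000e-01]))
```

```bash
python3 - <<'E'
from h import *
W=np.load('TW.npy')
for n,(u0,u1,v0,v1) in dict(mug=(120,172,300,345),pink=(468,505,298,328),big=(405,450,330,370),red=(430,462,222,252),blue=(484,535,238,278)).items():
    q=W[v0:v1,u0:u1].reshape(-1,3);q=q[q[:,2]>.03];t=q[q[:,2]>q[:,2].max()-.012];print(n,'top z',q[:,2].max().round(3),'topxy',t.mean(0).round(3),'ext',q.min(0).round(3),q.max(0).round(3))
E
```

```text
mug top z 0.189 topxy [0.365 0.438 0.183] ext [0.344 0.405 0.03 ] [0.431 0.499 0.189]
pink top z 0.122 topxy [ 0.412 -0.365  0.115] ext [ 0.382 -0.393  0.03 ] [ 0.44  -0.334  0.122]
big top z 0.165 topxy [ 0.325 -0.221  0.157] ext [ 0.284 -0.261  0.03 ] [ 0.366 -0.18   0.165]
red top z 0.122 topxy [ 0.598 -0.273  0.115] ext [ 0.568 -0.303  0.03 ] [ 0.627 -0.243  0.122]
blue top z 0.159 topxy [ 0.545 -0.425  0.153] ext [ 0.506 -0.463  0.03 ] [ 0.586 -0.383  0.159]
```

>>> {"api": "servo_tool", "payload": {
  "rows": [
    [0.02,-0.01,0.04,0,0,0,0.2],
    [0.05,-0.03,0.06,0,0,0.05,0.2],
    [0.08,-0.06,0.07,0,0,0.1,0.2],
    [0.1,-0.1,0.07,0,0,0.15,0.2],
    [0.12,-0.14,0.07,0,0,0.2,0.2],
    [0.14,-0.18,0.07,0,0,0.232,0.2],
    [0.155,-0.22,0.07,0,0,0.232,0.2],
    [0.17,-0.26,0.07,0,0,0.232,0.2]
  ],
  "newtons": 40
}}

```text
time_s: 1.77
ee_pos: [0.3864, 0.2561, 0.2755]
eef_rot: [3.141, 0.0, 2.959]
force: [0.2, -0.2, -0.0]
grip_width: 0.0566
```

>>> {"api": "servo_tool", "payload": {
  "rows": [
    [0.005,-0.04,0,0,0,0,0.2],
    [0.01,-0.08,0,0,0,0,0.2],
    [0.015,-0.12,0,0,0,0,0.2],
    [0.02,-0.16,0,0,0,0,0.2],
    [0.025,-0.2,0,0,0,0,0.2],
    [0.03,-0.24,0,0,0,0,0.2],
    [0.035,-0.28,0,0,0,0,0.2],
    [0.04,-0.32,0,0,0,0,0.2]
  ]
}}

```text
time_s: 2.43
ee_pos: [0.4262, -0.0659, 0.2758]
eef_rot: [3.141, 0.001, 2.959]
force: [1.0, 0.4, 0.4]
grip_width: 0.0564
```

>>> {"api": "servo_tool", "payload": {
  "rows": [
    [0.003,-0.04,0,0,0,0,0.2],
    [0.005,-0.08,-0.01,0,0,0,0.2],
    [0.007,-0.12,-0.02,0,0,0,0.2],
    [0.009,-0.16,-0.03,0,0,0,0.2],
    [0.01,-0.19,-0.04,0,0,0,0.2],
    [0.01,-0.198,-0.05,0,0,0,0.2],
    [0.01,-0.198,-0.05,0,0,0,0.2],
    [0.01,-0.198,-0.05,0,0,0,0.2]
  ]
}}

```text
time_s: 3.1
ee_pos: [0.436, -0.2633, 0.2256]
eef_rot: [3.141, 0.0, 2.959]
force: [0.1, -0.1, -0.0]
grip_width: 0.0564
```

>>> {"api": "servo_tool", "payload": {
  "rows": [
    [0,0,-0.03,0,0,0,0.2],
    [0,0,-0.06,0,0,0,0.2],
    [0,0,-0.08,0,0,0,0.2],
    [0,0,-0.1,0,0,0,0.2],
    [0,0,-0.12,0,0,0,0.2],
    [0,0,-0.135,0,0,0,0.2],
    [0,0,-0.142,0,0,0,0.2],
    [0,0,-0.142,0,0,0,0.2]
  ]
}}

```text
time_s: 3.77
ee_pos: [0.4361, -0.262, 0.0833]
eef_rot: [3.14, -0.001, 2.96]
force: [0.2, 0.1, -1.1]
grip_width: 0.0566
```

```bash
python3 - <<'E'
from h import *
a=cams.camera('scene');b=cams.camera('top')
x=cv2.resize(a['image'][200:330,140:270],None,fx=3,fy=3,interpolation=cv2.INTER_CUBIC);y=cv2.resize(b['image'][240:370,370:500],None,fx=3,fy=3,interpolation=cv2.INTER_CUBIC)
save({'image':np.hstack([x,y])},'grasp1.png')
E
```

```text
(no output)
```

View pics/grasp1.png

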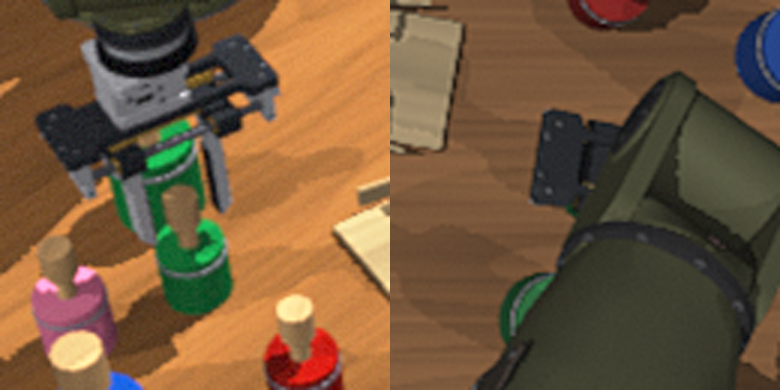

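```bash
python3 - <<'E'
from h import *
import pickle
S=pickle.load(open('scene1.pkl','rb'))
P=proj(S,[[.436,-.262,.0833],[.436,-.262,.114],[.436,-.262,.06],[.436,-.262,.084]])
print((P-[140,200])*3)
p=cams.camera('scene')
d=p['depth']; 
for (u,v) in[(150,225),(222,198),(140,215),(215,180),(182,200),(182,220)]:
    uu,vv=140+u/3,200+v/3; print((u,v),world(p,uu,vv,d[int(round(vv)),int(round(uu))]).round(4))
E
```

```text
[[184.85516204 219.91543222]
 [179.32414195 193.58310977]
 [188.9349112  239.33848057]
 [184.73104301 219.32452093]]
(150, 225) [ 0.4388 -0.2951  0.1034]
(222, 198) [ 0.4543 -0.2343  0.1019]
(140, 215) [ 0.4395 -0.3019  0.1203]
(215, 180) [ 0.4501 -0.2353  0.1205]
(182, 200) [ 0.4442 -0.2652  0.1146]
(182, 220) [ 0.4486 -0.2713  0.0988]
```

>>> {"api": "servo_tool", "payload": {
  "rows": [
    [0,0,0,0,0,0,-1],
    [0,0,0,0,0,0,-1],
    [0,0,0,0,0,0,-1],
    [0,0,0,0,0,0,-1],
    [0,0,0,0,0,0,-1],
    [0,0,0,0,0,0,-1],
    [0,0,0,0,0,0,-1],
    [0,0,0,0,0,0,-1]
  ],
  "newtons": 40
}}

```text
time_s: 4.58
ee_pos: [0.4367, -0.2632, 0.0851]
eef_rot: [3.142, 0.002, 2.959]
force: [-0.4, 0.2, 1.1]
grip_width: 0.0273
```

>>> {"api": "servo_tool", "payload": {
  "rows": [
    [0,0,0.01,0,0,0,-1],
    [0,0,0.025,0,0,0,-1],
    [0,0,0.04,0,0,0,-1],
    [0,0,0.055,0,0,0,-1],
    [0,0,0.07,0,0,0,-1],
    [0,0,0.07,0,0,0,-1],
    [0,0,0.07,0,0,0,-1],
    [0,0,0.07,0,0,0,-1]
  ]
}}

```text
time_s: 5.25
ee_pos: [0.4364, -0.263, 0.1543]
eef_rot: [3.141, 0.001, 2.959]
force: [0.0, -0.1, -2.5]
grip_width: 0.0275
```

```bash
python3 - <<'E'
from h import *
a=cams.camera('scene')
x=cv2.resize(a['image'][180:310,140:270],None,fx=4,fy=4,interpolation=cv2.INTER_CUBIC)
save({'image':x},'lift1.png');print(ctrl.get_obs())
E
```

```text
{'time_s': 5.3, 'qpos': array([-6.14730173e-01,  2.59708271e-01,  1.69726662e+00,  9.54349233e-04,
        1.18445691e+00, -2.00353953e+00]), 'joint_vel': array([ 0.00030411,  0.00468325, -0.00174519,  0.00181877,  0.00062301,
        0.00110351]), 'tau': array([ 1.10517821e-02, -5.07348561e+01, -3.45992625e+01, -4.05149732e-02,
        6.32449868e-02, -3.70711052e-05]), 'ee_pos': array([ 0.43634171, -0.26295508,  0.15410021]), 'eef_rot': array([3.14085747e+00, 5.16626019e-04, 2.95924596e+00]), 'force': array([-0.07079787, -0.47976046, -2.16347293]), 'moment': array([ 0.04227402,  0.02597062, -0.00893275]), 'grip_width': 0.027318972462297777}
```

View pics/lift1.png

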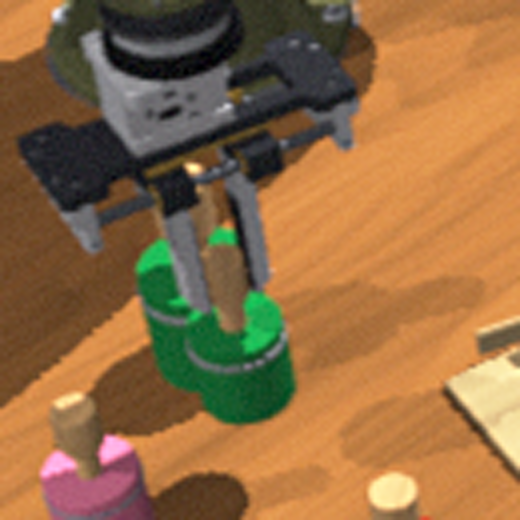

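Lift crop: the tin hangs upright between the fingers at crop (245,370), and its weight reads about 2.3 N. Next I'll carry it over the open end.

>>> {"api": "servo_tool", "payload": {
  "rows": [
    [0.015,0.025,0,0,0,0,-1],
    [0.03,0.055,0,0,0,0,-1],
    [0.048,0.085,0,0,0,0,-1],
    [0.066,0.115,0,0,0,0,-1],
    [0.082,0.142,0,0,0,0,-1],
    [0.09,0.155,0,0,0,0,-1],
    [0.092,0.16,0,0,0,0,-1],
    [0.092,0.16,0,0,0,0,-1]
  ]
}}

```text
time_s: 5.97
ee_pos: [0.5282, -0.1021, 0.1532]
eef_rot: [3.141, -0.001, 2.961]
force: [-0.4, -0.6, -2.4]
grip_width: 0.0275
```

>>> {"api": "servo_tool", "payload": {
  "rows": [
    [0,0,-0.01,0,0,0,-1],
    [0,0,-0.02,0,0,0,-1],
    [0,0,-0.03,0,0,0,-1],
    [0,0,-0.04,0,0,0,-1],
    [0,0,-0.045,0,0,0,-1],
    [0,0,-0.05,0,0,0,-1],
    [0,0,-0.05,0,0,0,-1],
    [0,0,-0.05,0,0,0,-1]
  ]
}}

```text
time_s: 6.63
ee_pos: [0.5282, -0.1022, 0.1031]
eef_rot: [3.141, -0.001, 2.961]
force: [0.5, -0.5, -2.3]
grip_width: 0.0275
```

```bash
python3 - <<'E'
from h import *
a=cams.camera('scene');b=cams.camera('top')
x=cv2.resize(a['image'][190:310,240:400],None,fx=4,fy=4,interpolation=cv2.INTER_CUBIC)
save({'image':x},'open1.png')
save({'image':cv2.resize(b['image'][200:310,230:430],None,fx=3,fy=3)},'open1t.png');o=ctrl.get_obs();print(o['ee_pos'],o['force'])
E
```

```text
[ 0.52847321 -0.10217992  0.10361805] [ 0.31184402 -0.29165892 -2.01780932]
```

View pics/open1.png

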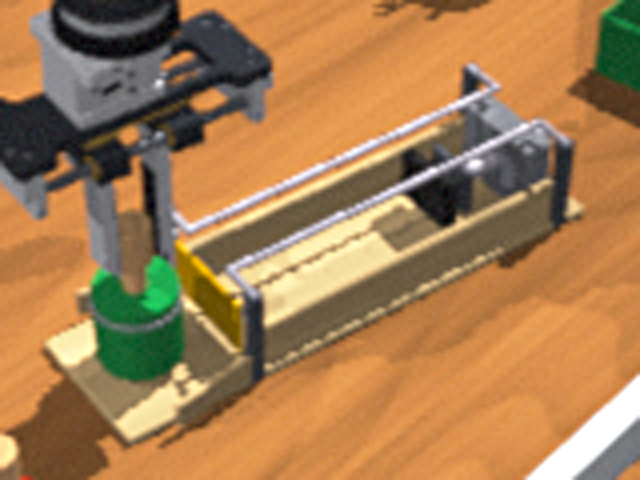

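View pics/open1t.png

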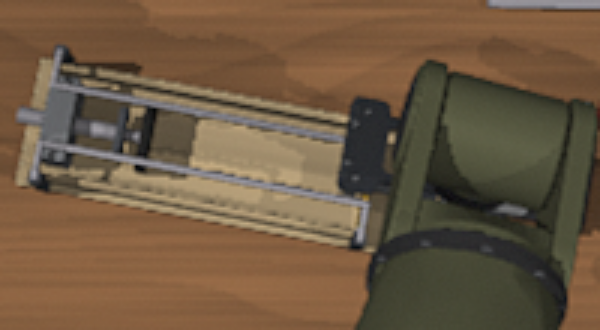

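The tin is over the board's open end at crop (138,325), with the flap at (210,290) ahead of it and the pad near (440,190). I'll lower it gently.

>>> {"api": "servo_tool", "payload": {
  "rows": [
    [0,0,-0.002,0,0,0,-1],
    [0,0,-0.004,0,0,0,-1],
    [0,0,-0.006,0,0,0,-1],
    [0,0,-0.0075,0,0,0,-1],
    [0,0,-0.0085,0,0,0,-1],
    [0,0,-0.0085,0,0,0,-1],
    [0,0,-0.0085,0,0,0,-1],
    [0,0,-0.0085,0,0,0,-1]
  ]
}}

```text
time_s: 7.4
ee_pos: [0.5285, -0.1022, 0.0952]
eef_rot: [3.141, -0.0, 2.961]
force: [-0.1, -0.1, -2.6]
grip_width: 0.0273
```

>>> {"api": "servo_tool", "payload": {
  "rows": [
    [0,0,-0.0005,0,0,0,-1],
    [0,0,-0.001,0,0,0,-1],
    [0,0,-0.0015,0,0,0,-1],
    [0,0,-0.002,0,0,0,-1],
    [0,0,-0.002,0,0,0,-1],
    [0,0,-0.002,0,0,0,-1],
    [0,0,-0.002,0,0,0,-1],
    [0,0,-0.002,0,0,0,-1]
  ]
}}

```text
time_s: 8.07
ee_pos: [0.5285, -0.1022, 0.0932]
eef_rot: [3.141, -0.0, 2.961]
force: [0.4, -0.0, -2.5]
grip_width: 0.0276
```

>>> {"api": "servo_tool", "payload": {
  "rows": [
    [0,0,-0.0005,0,0,0,-1],
    [0,0,-0.001,0,0,0,-1],
    [0,0,-0.0015,0,0,0,-1],
    [0,0,-0.0015,0,0,0,-1],
    [0,0,-0.0015,0,0,0,-1],
    [0,0,-0.0015,0,0,0,-1],
    [0,0,-0.0015,0,0,0,-1],
    [0,0,-0.0015,0,0,0,-1]
  ]
}}

```text
time_s: 8.73
ee_pos: [0.529, -0.1021, 0.0931]
eef_rot: [3.141, 0.002, 2.961]
force: [-3.5, 2.9, 12.6]
grip_width: 0.0274
```

>>> {"api": "servo_tool", "payload": {
  "rows": [
    [-0.0003,0,0.0003,0,0,0,-1],
    [-0.0003,0,0.0003,0,0,0,-1],
    [0.0005,0.004,0.0003,0,0,0,-1],
    [0.0015,0.009,0.0003,0,0,0,-1],
    [0.0025,0.014,0.0003,0,0,0,-1],
    [0.0033,0.019,0.0003,0,0,0,-1],
    [0.0038,0.022,0.0003,0,0,0,-1],
    [0.0038,0.022,0.0003,0,0,0,-1]
  ]
}}

```text
time_s: 9.4
ee_pos: [0.5329, -0.0793, 0.0933]
eef_rot: [3.141, 0.001, 2.962]
force: [-0.9, -0.3, -1.4]
grip_width: 0.0273
```

>>> {"api": "servo_tool", "payload": {
  "rows": [
    [0.0006,0.005,0,0,0,0,-1],
    [0.0014,0.01,0,0,0,0,-1],
    [0.0023,0.015,0,0,0,0,-1],
    [0.0032,0.02,0,0,0,0,-1],
    [0.0041,0.025,0,0,0,0,-1],
    [0.005,0.03,0,0,0,0,-1],
    [0.006,0.035,0,0,0,0,-1],
    [0.007,0.04,0,0,0,0,-1]
  ]
}}

```text
time_s: 10.07
ee_pos: [0.5403, -0.0395, 0.0934]
eef_rot: [-3.141, 0.003, 2.962]
force: [2.5, -8.1, -2.5]
grip_width: 0.027
```

```bash
python3 - <<'E'
from h import *
a=cams.camera('scene')
x=cv2.resize(a['image'][190:310,240:400],None,fx=4,fy=4,interpolation=cv2.INTER_CUBIC)
save({'image':x},'flap1.png');o=ctrl.get_obs();print(o['ee_pos'],o['force'],o['moment'])
E
```

```text
[ 0.54057525 -0.03878819  0.09347823] [ 1.41816579 -5.2448305  -2.89856409] [-1.41953519 -0.57214631  0.10493436]
```

View pics/flap1.png

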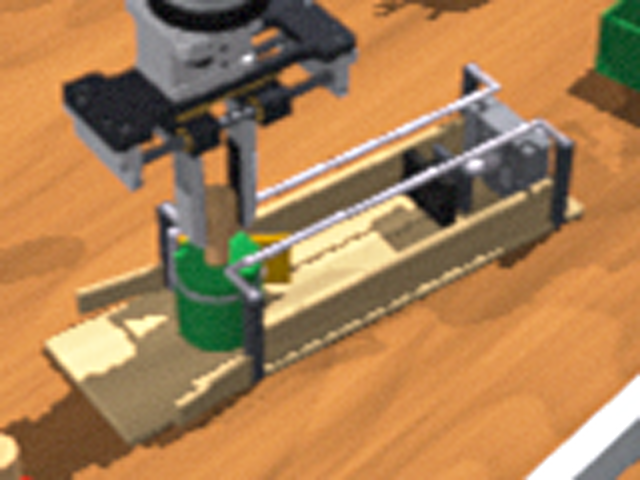

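The flap is swinging inwards (crop (275,255)) and the tin is upright in the doorway. Continuing along the lane.

>>> {"api": "servo_tool", "payload": {
  "rows": [
    [0.0007,0.005,0,0,0,0,-1],
    [0.0015,0.01,0,0,0,0,-1],
    [0.0024,0.015,0,0,0,0,-1],
    [0.0033,0.02,0,0,0,0,-1],
    [0.0043,0.025,0,0,0,0,-1],
    [0.0053,0.03,0,0,0,0,-1],
    [0.0063,0.035,0,0,0,0,-1],
    [0.0072,0.04,0,0,0,0,-1]
  ]
}}

```text
time_s: 10.78
ee_pos: [0.5484, 0.0015, 0.0937]
eef_rot: [-3.141, 0.005, 2.962]
force: [2.6, -4.1, -3.6]
grip_width: 0.0272
```

>>> {"api": "servo_tool", "payload": {
  "rows": [
    [0.0009,0.005,0,0,0,0,-1],
    [0.0018,0.01,0,0,0,0,-1],
    [0.0027,0.015,0,0,0,0,-1],
    [0.0036,0.02,0,0,0,0,-1],
    [0.0046,0.025,0,0,0,0,-1],
    [0.0055,0.03,0,0,0,0,-1],
    [0.0055,0.03,0,0,0,0,-1],
    [0.0055,0.03,0,0,0,0,-1]
  ]
}}

```text
time_s: 11.45
ee_pos: [0.5542, 0.0322, 0.0938]
eef_rot: [3.141, 0.005, 2.963]
force: [3.5, 2.6, -2.8]
grip_width: 0.0273
```

```bash
python3 - <<'E'
from h import *
a=cams.camera('scene')
x=cv2.resize(a['image'][190:310,240:400],None,fx=4,fy=4,interpolation=cv2.INTER_CUBIC)
save({'image':x},'lane1.png');o=ctrl.get_obs();print(o['ee_pos'],o['force'],o['moment'])
r=o['ee_pos'][:2]-[.5383,-.0487];print(r@[.1818,.98334],r@[-.98334,.1818])
E
```

```text
[0.55415626 0.0320031  0.09383011] [ 3.35715303  1.85815338 -1.80410301] [ 0.4439071  -0.98986052 -0.09437692]
0.08224124908817171 -0.0009202691304026397
```

View pics/lane1.png

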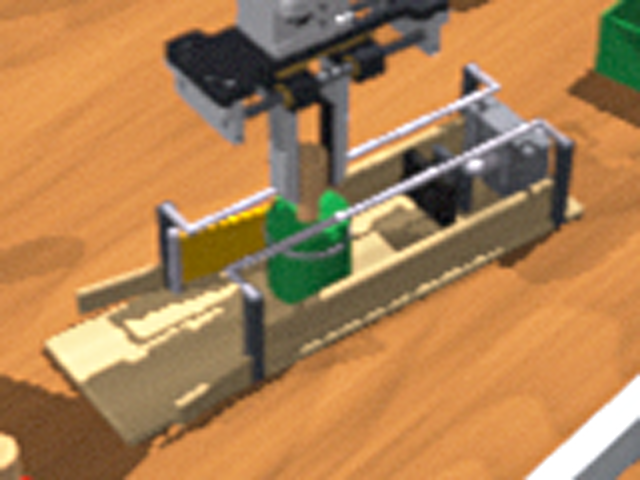

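>>> {"api": "servo_tool", "payload": {
  "rows": [
    [0.0007,0.005,0,0,0,0,-1],
    [0.0014,0.01,0,0,0,0,-1],
    [0.0022,0.015,0,0,-0.001,0,-1],
    [0.003,0.02,0,0,-0.002,0,-1],
    [0.004,0.024,0,0,-0.004,0,-1],
    [0.0045,0.027,0,0,-0.005,0,-1],
    [0.0045,0.027,0,0,-0.005,0,-1],
    [0.0045,0.027,0,0,-0.005,0,-1]
  ]
}}

```text
time_s: 12.17
ee_pos: [0.5584, 0.0592, 0.0937]
eef_rot: [3.14, 0.009, 2.963]
force: [-0.4, 0.3, -1.9]
grip_width: 0.0275
```

```bash
python3 - <<'E'
from h import *
a=cams.camera('scene')
x=cv2.resize(a['image'][190:310,240:400],None,fx=4,fy=4,interpolation=cv2.INTER_CUBIC)
save({'image':x},'lane2.png');o=ctrl.get_obs();print(o['ee_pos'],o['force'],o['moment'])
r=o['ee_pos'][:2]-[.5383,-.0487];print(r@[.1818,.98334],r@[-.98334,.1818])
E
```

```text
[0.55845588 0.05898831 0.09371667] [ 0.57134905 -0.51890183 -2.84553592] [-0.00968383  0.03352694  0.00179364]
0.10955855749088207 -0.0002423516939954115
```

View pics/lane2.png

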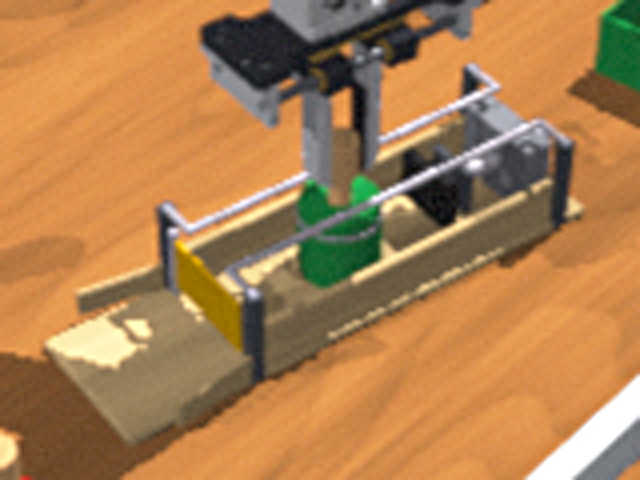

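```bash
python3 - <<'E'
from h import *
import pickle
d=np.array([.1818,.98334]);n=np.array([-d[1],d[0]]);o=np.array([.5383,-.0487])
for k,box in(('T',(slice(205,300),slice(228,402))),('S',(slice(200,302),slice(245,392)))):
    W=np.load(k+'W.npy')[box].reshape(-1,3);im=pickle.load(open({'T':'top1.pkl','S':'scene1.pkl'}[k],'rb'))['image'][box].reshape(-1,3)
    a=(W[:,:2]-o)@d;l=(W[:,:2]-o)@n
    m=(np.abs(l)<.027)&(W[:,2]>.02)&(W[:,2]<.065)&(a>.13)&(a<.23);print(k,np.histogram(a[m],bins=np.arange(.16,.212,.002)))
E
```

```text
T (array([ 0,  0,  0,  0,  0,  0,  0,  0,  0,  0,  0,  0, 29, 15, 15, 13,  6,
        4,  3,  3,  3,  4,  3, 27, 14]), array([0.16 , 0.162, 0.164, 0.166, 0.168, 0.17 , 0.172, 0.174, 0.176,
       0.178, 0.18 , 0.182, 0.184, 0.186, 0.188, 0.19 , 0.192, 0.194,
       0.196, 0.198, 0.2  , 0.202, 0.204, 0.206, 0.208, 0.21 ]))
S (array([ 0,  0,  0,  0,  0,  0,  0,  0,  0,  5, 22, 65, 27, 13,  9,  1,  3,
        0,  0,  0,  4,  9, 24, 16, 14]), array([0.16 , 0.162, 0.164, 0.166, 0.168, 0.17 , 0.172, 0.174, 0.176,
       0.178, 0.18 , 0.182, 0.184, 0.186, 0.188, 0.19 , 0.192, 0.194,
       0.196, 0.198, 0.2  , 0.202, 0.204, 0.206, 0.208, 0.21 ]))
```

>>> {"api": "servo_tool", "payload": {
  "rows": [
    [0.0004,0.002,-0.0003,0,0.002,0,-1],
    [0.0008,0.004,-0.0005,0,0.004,0,-1],
    [0.0012,0.006,-0.0005,0,0.006,0,-1],
    [0.0016,0.008,-0.0005,0,0.009,0,-1],
    [0.002,0.01,-0.0005,0,0.009,0,-1],
    [0.0024,0.012,-0.0005,0,0.009,0,-1],
    [0.0026,0.0135,-0.0005,0,0.009,0,-1],
    [0.0026,0.0135,-0.0005,0,0.009,0,-1]
  ]
}}

```text
time_s: 12.88
ee_pos: [0.5611, 0.0728, 0.0932]
eef_rot: [3.142, 0.001, 2.963]
force: [-0.1, -1.4, -2.1]
grip_width: 0.0274
```

>>> {"api": "servo_tool", "payload": {
  "rows": [
    [0.0004,0.002,0,0,0,0,-1],
    [0.0008,0.004,0,0,0,0,-1],
    [0.0012,0.006,0,0,0,0,-1],
    [0.0016,0.008,0,0,0,0,-1],
    [0.002,0.01,0,0,0,0,-1],
    [0.0023,0.012,0,0,0,0,-1],
    [0.0026,0.014,0,0,0,0,-1],
    [0.0026,0.014,0,0,0,0,-1]
  ]
}}

```text
time_s: 13.55
ee_pos: [0.5637, 0.0872, 0.0932]
eef_rot: [3.141, 0.001, 2.963]
force: [0.7, 1.1, -2.6]
grip_width: 0.0275
```

Now at rack x ≈ 0.138. From here I'll feel ahead in small steps.

>>> {"api": "servo_tool", "payload": {
  "rows": [
    [0.0002,0.001,0,0,0,0,-1],
    [0.0003,0.0015,0,0,0,0,-1],
    [0.0004,0.002,0,0,0,0,-1],
    [0.0005,0.0025,0,0,0,0,-1],
    [0.0006,0.003,0,0,0,0,-1],
    [0.0007,0.0035,0,0,0,0,-1],
    [0.0008,0.004,0,0,0,0,-1],
    [0.0008,0.004,0,0,0,0,-1]
  ]
}}

```text
time_s: 14.22
ee_pos: [0.5645, 0.0913, 0.0932]
eef_rot: [3.141, 0.001, 2.963]
force: [0.0, 0.0, -1.9]
grip_width: 0.0273
```

>>> {"api": "servo_tool", "payload": {
  "rows": [
    [0.0001,0.0005,0,0,0,0,-1],
    [0.0002,0.001,0,0,0,0,-1],
    [0.0003,0.0015,0,0,0,0,-1],
    [0.0004,0.002,0,0,0,0,-1],
    [0.0005,0.0025,0,0,0,0,-1],
    [0.0006,0.003,0,0,0,0,-1],
    [0.0006,0.003,0,0,0,0,-1],
    [0.0006,0.003,0,0,0,0,-1]
  ]
}}

```text
time_s: 14.88
ee_pos: [0.5651, 0.0943, 0.0932]
eef_rot: [3.141, 0.001, 2.963]
force: [-0.2, 0.0, -1.8]
grip_width: 0.0274
```

>>> {"api": "servo_tool", "payload": {
  "rows": [
    [0.0001,0.0005,0,0,0,0,-1],
    [0.0002,0.001,0,0,0,0,-1],
    [0.0003,0.0015,0,0,0,0,-1],
    [0.0004,0.002,0,0,0,0,-1],
    [0.0004,0.002,0,0,0,0,-1],
    [0.0004,0.002,0,0,0,0,-1],
    [0.0004,0.002,0,0,0,0,-1],
    [0.0004,0.002,0,0,0,0,-1]
  ]
}}

```text
time_s: 15.55
ee_pos: [0.5655, 0.0963, 0.0932]
eef_rot: [3.141, 0.001, 2.963]
force: [-0.7, -0.4, -2.1]
grip_width: 0.0273
```

>>> {"api": "servo_tool", "payload": {
  "rows": [
    [0.0001,0.0005,0,0,0,0,-1],
    [0.0002,0.001,0,0,0,0,-1],
    [0.0003,0.0013,0,0,0,0,-1],
    [0.0003,0.0015,0,0,0,0,-1],
    [0.0003,0.0015,0,0,0,0,-1],
    [0.0003,0.0015,0,0,0,0,-1],
    [0.0003,0.0015,0,0,0,0,-1],
    [0.0003,0.0015,0,0,0,0,-1]
  ]
}}

```text
time_s: 16.22
ee_pos: [0.5658, 0.0978, 0.0932]
eef_rot: [3.141, 0.001, 2.963]
force: [-0.7, -0.3, -1.1]
grip_width: 0.027
```

>>> {"api": "servo_tool", "payload": {
  "rows": [
    [0.0001,0.0005,0,0,0,0,-1],
    [0.0002,0.001,0,0,0,0,-1],
    [0.0003,0.0013,0,0,0,0,-1],
    [0.0003,0.0015,0,0,0,0,-1],
    [0.0003,0.0015,0,0,0,0,-1],
    [0.0003,0.0015,0,0,0,0,-1],
    [0.0003,0.0015,0,0,0,0,-1],
    [0.0003,0.0015,0,0,0,0,-1]
  ]
}}

```text
time_s: 16.88
ee_pos: [0.5661, 0.0993, 0.0932]
eef_rot: [3.141, 0.001, 2.963]
force: [0.1, -0.3, -1.9]
grip_width: 0.0274
```

>>> {"api": "servo_tool", "payload": {
  "rows": [
    [0.0001,0.0005,0,0,0,0,-1],
    [0.0002,0.001,0,0,0,0,-1],
    [0.0003,0.0013,0,0,0,0,-1],
    [0.0003,0.0015,0,0,0,0,-1],
    [0.0003,0.0015,0,0,0,0,-1],
    [0.0003,0.0015,0,0,0,0,-1],
    [0.0003,0.0015,0,0,0,0,-1],
    [0.0003,0.0015,0,0,0,0,-1]
  ]
}}

```text
time_s: 17.55
ee_pos: [0.5664, 0.1007, 0.0932]
eef_rot: [3.141, 0.001, 2.963]
force: [0.5, 0.7, -1.7]
grip_width: 0.027
```

>>> {"api": "servo_tool", "payload": {
  "rows": [
    [0.0001,0.0005,0,0,0,0,-1],
    [0.0002,0.001,0,0,0,0,-1],
    [0.0003,0.0013,0,0,0,0,-1],
    [0.0003,0.0015,0,0,0,0,-1],
    [0.0003,0.0015,0,0,0,0,-1],
    [0.0003,0.0015,0,0,0,0,-1],
    [0.0003,0.0015,0,0,0,0,-1],
    [0.0003,0.0015,0,0,0,0,-1]
  ]
}}

```text
time_s: 18.22
ee_pos: [0.5667, 0.1022, 0.0932]
eef_rot: [3.141, 0.001, 2.963]
force: [-0.6, 0.3, -3.4]
grip_width: 0.0274
```

>>> {"api": "servo_tool", "payload": {
  "rows": [
    [0.0001,0.0005,0,0,0,0,-1],
    [0.0002,0.001,0,0,0,0,-1],
    [0.0003,0.0013,0,0,0,0,-1],
    [0.0003,0.0015,0,0,0,0,-1],
    [0.0003,0.0015,0,0,0,0,-1],
    [0.0003,0.0015,0,0,0,0,-1],
    [0.0003,0.0015,0,0,0,0,-1],
    [0.0003,0.0015,0,0,0,0,-1]
  ]
}}

```text
time_s: 18.88
ee_pos: [0.567, 0.1037, 0.0932]
eef_rot: [3.142, 0.001, 2.963]
force: [-0.1, -0.5, -1.3]
grip_width: 0.0274
```

```bash
python3 - <<'E'
from h import *
for i in range(3):
    a=cams.camera('scene');o=ctrl.get_obs();print(o['ee_pos'],o['force'],o['moment'])
x=cv2.resize(a['image'][190:290,270:390],None,fx=5,fy=5,interpolation=cv2.INTER_CUBIC)
save({'image':x},'pad1.png')
E
```

```text
[0.56698414 0.10370525 0.09318864] [-0.19355577 -1.95237882 -1.60741642] [-0.38186139  0.05861619 -0.01938072]
[0.5669912  0.10368157 0.09318517] [-0.69956308 -1.55206416 -1.40007348] [-0.38580608  0.05337707  0.05463825]
[0.56698878 0.10371946 0.0931791 ] [ 0.80908685 -1.27222167 -1.60278159] [-0.36283929  0.0859652   0.01649722]
```

View pics/pad1.png

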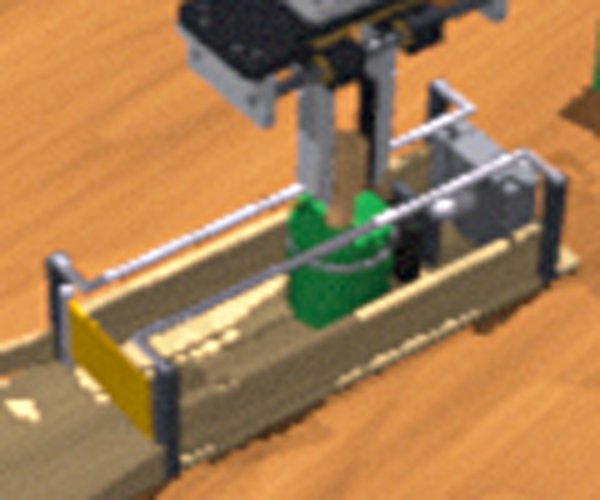

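Contact: the moment went from about 0 to −0.38 N·m with fy ≈ −1.6 N, so the pad has given about 0.5 mm. In the crop the tin meets the pad at (395,230) and the flap is shut at (115,360). I'll press on slowly.

>>> {"api": "servo_tool", "payload": {
  "rows": [
    [5e-05,0.0002,0,0,0,0,-1],
    [0.0001,0.0004,0,0,0,0,-1],
    [0.00012,0.0006,0,0,0,0,-1],
    [0.00015,0.0008,0,0,0,0,-1],
    [0.0002,0.001,0,0,0,0,-1],
    [0.00022,0.0012,0,0,0,0,-1],
    [0.00022,0.0012,0,0,0,0,-1],
    [0.00022,0.0012,0,0,0,0,-1]
  ]
}}

```text
time_s: 19.7
ee_pos: [0.5672, 0.1048, 0.0932]
eef_rot: [-3.141, 0.001, 2.963]
force: [-1.4, -3.5, -0.8]
grip_width: 0.0275
```

```bash
python3 - <<'E'
from h import *
for i in range(4):
    a=cams.camera('scene');o=ctrl.get_obs();print(o['ee_pos'],o['force'].round(2),o['moment'].round(3),o['eef_rot'].round(4))
E
```

```text
[0.56720594 0.10481909 0.09318888] [-0.86 -4.24 -0.66] [-1.033  0.271  0.051] [-3.1415e+00  7.0000e-04  2.9631e+00]
[0.56722279 0.10482168 0.0931978 ] [-1.47 -4.27 -1.35] [-1.053  0.221  0.012] [-3.1416e+00  7.0000e-04  2.9631e+00]
[0.56722075 0.10484553 0.09322082] [-1.16 -4.14 -0.29] [-1.11   0.196 -0.059] [3.1416e+00 8.0000e-04 2.9631e+00]
[0.56722593 0.10485978 0.09322408] [-0.52 -4.82 -1.04] [-1.122  0.22  -0.026] [3.1416e+00 8.0000e-04 2.9630e+00]
```

>>> {"api": "servo_tool", "payload": {
  "rows": [
    [5e-05,0.0002,0,0,0,0,-1],
    [0.0001,0.0004,0,0,0,0,-1],
    [0.00012,0.0006,0,0,0,0,-1],
    [0.00015,0.0008,0,0,0,0,-1],
    [0.0002,0.00105,0,0,0,0,-1],
    [0.0002,0.00105,0,0,0,0,-1],
    [0.0002,0.00105,0,0,0,0,-1],
    [0.0002,0.00105,0,0,0,0,-1]
  ]
}}

```text
time_s: 20.57
ee_pos: [0.5674, 0.1056, 0.0933]
eef_rot: [-3.141, 0.001, 2.963]
force: [-1.5, -6.2, 0.8]
grip_width: 0.0277
```

```bash
python3 - <<'E'
from h import *
for i in range(4):
    a=cams.camera('scene');o=ctrl.get_obs();print(o['ee_pos'],o['force'].round(2),o['moment'].round(3),o['eef_rot'].round(4))
E
```

```text
[0.56738794 0.10562595 0.09324478] [-1.43 -6.84  0.06] [-1.504  0.388 -0.002] [-3.1411e+00  7.0000e-04  2.9630e+00]
[0.56738377 0.10563054 0.09324025] [-0.62 -6.62  0.53] [-1.555  0.398 -0.008] [-3.1411e+00  7.0000e-04  2.9630e+00]
[0.56739757 0.10562227 0.09325009] [-2.18 -7.11  0.1 ] [-1.525  0.387 -0.009] [-3.1411e+00  7.0000e-04  2.9631e+00]
[0.56740241 0.10564109 0.09325903] [-1.41 -6.32  0.08] [-1.574  0.352  0.046] [-3.1411e+00  7.0000e-04  2.9631e+00]
```

The pad is pressed back about 2.3–2.5 mm (6.9 N along the lane). I'll ease back slowly to light contact so the release doesn't kick the tin, then open.

>>> {"api": "servo_tool", "payload": {
  "rows": [
    [-5e-05,-0.0002,0,0,0,0,-1],
    [-0.0001,-0.0005,0,0,0,0,-1],
    [-0.00015,-0.0008,0,0,0,0,-1],
    [-0.0002,-0.0011,0,0,0,0,-1],
    [-0.00025,-0.0014,0,0,0,0,-1],
    [-0.0003,-0.0016,-0.0001,0,0,0,-1],
    [-0.0003,-0.0016,-0.0002,0,0,0,-1],
    [-0.0003,-0.0016,-0.0002,0,0,0,-1]
  ]
}}

```text
time_s: 21.43
ee_pos: [0.5671, 0.1042, 0.0931]
eef_rot: [-3.141, 0.001, 2.963]
force: [-0.6, -2.3, 0.0]
grip_width: 0.0275
```

```bash
python3 - <<'E'
from h import *
for i in range(3):
    a=cams.camera('scene');o=ctrl.get_obs();print(o['ee_pos'],o['force'].round(2),o['moment'].round(3),o['eef_rot'].round(4))
E
```

```text
[0.56713588 0.10414466 0.09309735] [-0.78 -1.9  -0.76] [-0.579  0.225 -0.019] [-3.1413e+00  8.0000e-04  2.9631e+00]
[0.56713845 0.10415569 0.09311623] [-0.3  -2.64 -1.  ] [-0.524  0.165  0.   ] [-3.1413e+00  9.0000e-04  2.9631e+00]
[0.56710546 0.10413854 0.09308477] [-0.64 -0.96  0.03] [-0.561  0.158  0.024] [-3.1413e+00  8.0000e-04  2.9631e+00]
```

>>> {"api": "servo_tool", "payload": {
  "rows": [
    [0,0,0,0,0,0,-0.2],
    [0,0,0,0,0,0,0.0],
    [0,0,0,0,0,0,0.2],
    [0,0,0,0,0,0,0.2],
    [0,0,0,0,0,0,0.2],
    [0,0,0,0,0,0,0.2],
    [0,0,0,0,0,0,0.2],
    [0,0,0,0,0,0,0.2]
  ]
}}

```text
time_s: 22.25
ee_pos: [0.5671, 0.1042, 0.0931]
eef_rot: [-3.141, 0.001, 2.963]
force: [-0.9, 0.6, 0.5]
grip_width: 0.0564
```

>>> {"api": "servo_tool", "payload": {
  "rows": [
    [0,0,0.005,0,0,0,0.2],
    [0,0,0.015,0,0,0,0.2],
    [0,0,0.03,0,0,0,0.2],
    [0,0,0.05,0,0,0,0.2],
    [0,0,0.08,0,0,0,0.2],
    [0,0,0.11,0,0,0,0.2],
    [0,0,0.13,0,0,0,0.2],
    [0,0,0.13,0,0,0,0.2]
  ]
}}

```text
time_s: 22.92
ee_pos: [0.5685, 0.1044, 0.2289]
eef_rot: [3.14, 0.008, 2.963]
force: [-0.5, -0.6, -0.4]
grip_width: 0.056
```

```bash
python3 - <<'E'
from h import *
a=cams.camera('scene');b=cams.camera('top')
x=cv2.resize(a['image'][190:290,270:390],None,fx=5,fy=5,interpolation=cv2.INTER_CUBIC)
save({'image':x},'rel1.png');save(a,'rel1full.png');save(b,'rel1top.png')
d=a['depth']
W=np.array([[world(a,u,v,d[v,u]) for u in range(270,390)] for v in range(190,290)]).reshape(-1,3)
D=np.array([.1818,.98334]);N=np.array([-D[1],D[0]]);r=W[:,:2]-[.5383,-.0487];al=r@D;l=r@N
m=(W[:,2]>.095)&(W[:,2]<.124)&(np.abs(l)<.02)&(al>.1)&(al<.2);print('grip al',al[m].min(),al[m].max(),'z',W[m][:,2].max(),'lat',l[m].min(),l[m].max())
m=(W[:,2]>.02)&(W[:,2]<.056)&(np.abs(al)<.015)&(np.abs(l)<.04);print('flap al',np.median(al[m]),al[m].min(),al[m].max(),m.sum())
E
```

```text
grip al 0.1371941586259923 0.16661340406819866 z 0.12395334311306917 lat -0.014410574246369134 0.013641179275332219
flap al -0.0018995188625268117 -0.0045531431554502386 0.0026530900285535583 151
```

View pics/rel1.png

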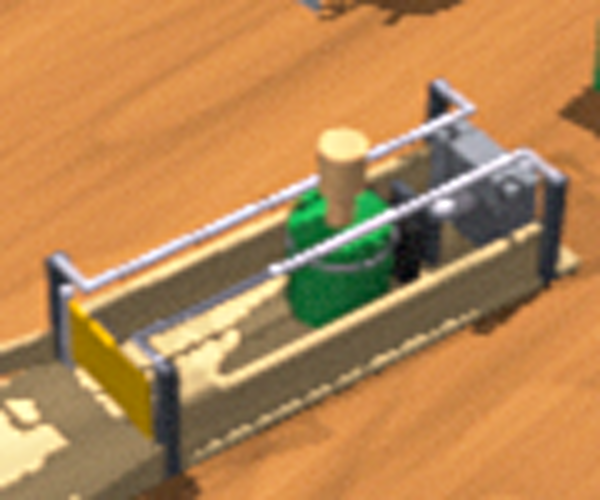

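View pics/rel1full.png

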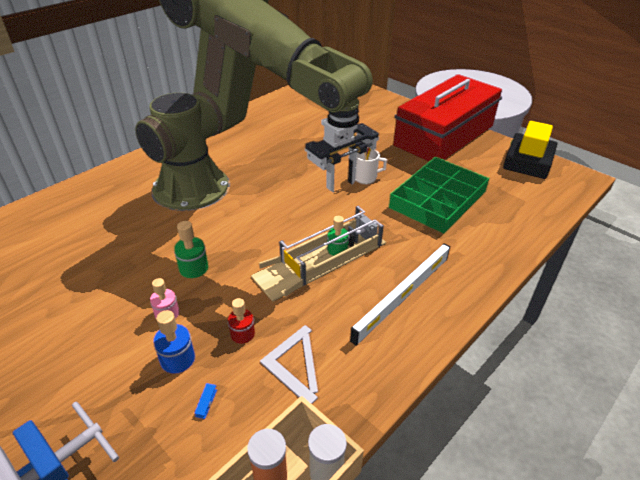

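The tin stands upright against the pad at crop (340,255), with its axis at rack x ≈ 0.152 m. The flap is shut at crop (115,365), the gripper is clear, and everything else is where it was.

```bash
python3 -c "
from station import hand_in
print(hand_in())"
```

```text
the job is handed in; nothing more can be done
None
```

The small green tin is in the rack, standing upright against the pad with the flap shut behind it. I handed the job in at about 23 s of the 67 s allowed.

- **Sliding in:** I stood the tin on the open end and slid it through the flap, which closed behind it. The tin was held at board height and lightly lifted for much of the slide, not resting its full weight on the board.
- **Pressing the pad:** The first touch came with the tin's axis at rack x ≈ 154 mm. I pressed to about 6.9 N, which is 2.3 mm from the force and about 2.5 mm from the distance moved. I then eased back to about 2 N before letting go.
- **Final check:** In the last pictures the tin's axis was at rack x ≈ 152 mm and the flap was within 2 mm of the doorway plane. The gripper was clear above, and nothing else looked moved.
- **Disagreements and limits:** The two cameras differed by 2–3 mm on the rack and tin positions, so I used their average. The tin-to-pad contact after release is judged from the picture only, because I did not touch the tin again.

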